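# Wipe the jar lanes clean and file the amber jars

## Task

Take the purple groomer from its rest, wipe every biscuit chip along the tray's two lanes into the steel crumb trough without touching chips with the fingers, and stand the groomer back in its rest. Then slide all the waiting amber jars, upright and never lifted off the tray, into the clean lanes so that each stands in single file fully between the rails; use either lane. Leave the ramekin, brush and comb where they are.

Things in the scene. Friction and masses are not known exactly. Their poses are not given: they have to be found in the camera images.
- tray: White jar tray, fixed; origin on the counter, under the deck's middle line; lanes along its y. Flat deck 40 high, y -162.5 to +285: the apron (y above +27.5, 230 wide in x), where jars wait, and two lanes (y below +27.5), centred at x -38 and +38, each 68 wide between blue rails 8 thick (at x -76, 0, +76), 22 above the deck. No lip round the apron. Crumb trough at -y.
- mouth0 (a point): Mouth of the lane at x -38: centre of the lane at deck height, tray y +27.5, where its rails begin; jars enter here from the apron towards -y.
- mouth1 (a point): The same for the lane at x +38.
- trough (a point): Centre of the floor of the sunken dark steel crumb trough at the tray's -y end: floor 4 above the counter, inside 162 (x) by 76 (y, -238.5 to -162.5), outer walls 50 high. The lanes end at its edge, y -162.5, open, so chips fall in. On each lane's centre line a steel pin, radius 5, stands in it 18 clear of that edge, up to 22 above the deck, to stop jars.
- rest: Shallow blue acrylic rest, fixed, 120 (x) by 80 (y), floor 6 above the counter, rim 4 thick and 14 above the counter; origin under its centre on the counter. The groomer stands in it at the start.
- groomer: Purple silicone groomer used as the scraper block: flat wiping foot 60 (x) by 26 (y) by 22 high, on it a grip 40 (x) by 24 (y) reaching to 68 above the underside. Origin at the centre of its underside, z up. 90 g.
- jar0: Closed squat amber glass jar with a white lid, 56 diameter, 52 high, about 160 g, standing on the apron; origin at the centre of its underside. Three or four of the four jars are present.
- jar1: Closed squat amber glass jar with a white lid, 56 diameter, 52 high, about 160 g, standing on the apron; origin at the centre of its underside. Three or four of the four jars are present.
- jar2: Closed squat amber glass jar with a white lid, 56 diameter, 52 high, about 160 g, standing on the apron; origin at the centre of its underside. Three or four of the four jars are present.
- jar3: Closed squat amber glass jar with a white lid, 56 diameter, 52 high, about 160 g, standing on the apron; origin at the centre of its underside. Three or four of the four jars are present.
- chip0: Brown hard biscuit chip, 14 x 12 x 8 high, 10 g, lying in a lane; origin at the centre of its underside. Four to eight of the eight chips are present.
- chip1: Brown hard biscuit chip, 14 x 12 x 8 high, 10 g, lying in a lane; origin at the centre of its underside. Four to eight of the eight chips are present.
- chip2: Brown hard biscuit chip, 14 x 12 x 8 high, 10 g, lying in a lane; origin at the centre of its underside. Four to eight of the eight chips are present.
- chip3: Brown hard biscuit chip, 14 x 12 x 8 high, 10 g, lying in a lane; origin at the centre of its underside. Four to eight of the eight chips are present.
- chip4: Brown hard biscuit chip, 14 x 12 x 8 high, 10 g, lying in a lane; origin at the centre of its underside. Four to eight of the eight chips are present.
- chip5: Brown hard biscuit chip, 14 x 12 x 8 high, 10 g, lying in a lane; origin at the centre of its underside. Four to eight of the eight chips are present.
- chip6: Brown hard biscuit chip, 14 x 12 x 8 high, 10 g, lying in a lane; origin at the centre of its underside. Four to eight of the eight chips are present.
- chip7: Brown hard biscuit chip, 14 x 12 x 8 high, 10 g, lying in a lane; origin at the centre of its underside. Four to eight of the eight chips are present.
- ramekin: Bystander: white ceramic ramekin, 80 across, 42 high, beside the apron end of the tray; origin under its centre.
- brush: Bystander: red slicker brush, about 50 (x) by 180 (y), 24 high, beyond the tray.
- comb: Bystander: steel comb, about 31 (x) by 180 (y), 6 high, beyond the tray.
Not all that is in view belongs to the job. Of the things that look like the rest, take the one that is farthest to the robot's right at the start.

How it is judged (in metres and radians):
On the way, in this order (a step that is already met when the one before it is completed fails the run):
1. the groomer is taken from its rest to the tray (horizontal distance between groomer and rest above 0.1 m), for 0.2 s.
2. every chip lies in the crumb trough (x of chip0 in the frame of tray between -0.085 and 0.085 m and y of chip0 in the frame of tray between -0.243 and -0.16 m and z of each of chip0, chip1, chip2, chip3, chip4, chip5, chip6, chip7 in the frame of tray below 0.034 m and x of chip1 in the frame of tray between -0.085 and 0.085 m and y of chip1 in the frame of tray between -0.243 and -0.16 m and x of chip2 in the frame of tray between -0.085 and 0.085 m and y of chip2 in the frame of tray between -0.243 and -0.16 m and x of chip3 in the frame of tray between -0.085 and 0.085 m and y of chip3 in the frame of tray between -0.243 and -0.16 m and x of chip4 in the frame of tray between -0.085 and 0.085 m and y of chip4 in the frame of tray between -0.243 and -0.16 m and x of chip5 in the frame of tray between -0.085 and 0.085 m and y of chip5 in the frame of tray between -0.243 and -0.16 m and x of chip6 in the frame of tray between -0.085 and 0.085 m and y of chip6 in the frame of tray between -0.243 and -0.16 m and x of chip7 in the frame of tray between -0.085 and 0.085 m and y of chip7 in the frame of tray between -0.243 and -0.16 m), for 0.2 s.
3. the groomer stands upright in its rest, released (x of groomer in the frame of rest between -0.05 and 0.05 m and y of groomer in the frame of rest between -0.035 and 0.035 m and z of groomer in the frame of rest below 0.012 m and angle between groomer's own z axis and vertical below 0.1 rad and contact force between the fingers and groomer below 0.1 N), for 0.2 s.
4. every jar stands in a lane (y of jar0 in the frame of tray between -0.1605 and 0.0035 m and z of jar0 in the frame of tray between 0.035 and 0.046 m and angle between each of jar0, jar1, jar2, jar3's own z axis and vertical below 0.1 rad and (x of jar0 in the frame of tray between 0.024 and 0.052 m or x of jar0 in the frame of tray between -0.052 and -0.024 m) and y of jar1 in the frame of tray between -0.1605 and 0.0035 m and z of jar1 in the frame of tray between 0.035 and 0.046 m and (x of jar1 in the frame of tray between 0.024 and 0.052 m or x of jar1 in the frame of tray between -0.052 and -0.024 m) and y of jar2 in the frame of tray between -0.1605 and 0.0035 m and z of jar2 in the frame of tray between 0.035 and 0.046 m and (x of jar2 in the frame of tray between 0.024 and 0.052 m or x of jar2 in the frame of tray between -0.052 and -0.024 m) and y of jar3 in the frame of tray between -0.1605 and 0.0035 m and z of jar3 in the frame of tray between 0.035 and 0.046 m and (x of jar3 in the frame of tray between 0.024 and 0.052 m or x of jar3 in the frame of tray between -0.052 and -0.024 m)), for 0.2 s.
At the end, for the whole second after the job is handed in: Every chip is down in the trough; the groomer stands upright in its rest, released; every jar stands upright (0.1 rad) on the deck in a lane, at most 4 mm out of the mouth, its centre not past the trough edge; all at rest (all of step 2 and all of step 3 and all of step 4 and linear speed of each of jar0, jar1, jar2, jar3, groomer below 0.02 m/s); the robot touches nothing.
It fails at once if the fingers touch a chip (contact force between the fingers and chip0 above 0.5 N or contact force between the fingers and chip1 above 0.5 N or contact force between the fingers and chip2 above 0.5 N or contact force between the fingers and chip3 above 0.5 N or contact force between the fingers and chip4 above 0.5 N or contact force between the fingers and chip5 above 0.5 N or contact force between the fingers and chip6 above 0.5 N or contact force between the fingers and chip7 above 0.5 N).
It fails at once if a jar is lifted more than 15 mm off the deck (z of any of jar0, jar1, jar2, jar3 in the frame of tray above 0.055 m).
It fails at once if a jar is tipped over (angle between any of jar0, jar1, jar2, jar3's own z axis and vertical above 0.6 rad).
It fails at once if the ramekin, brush or comb is shifted by more than 30 mm (distance of any of ramekin, brush, comb from where it was at the start of the episode above 0.03 m).
Of jar0, jar1, jar2, jar3 only 3 to 4 are there at a start; the rules pass over those that are not, and their reading is None.
Of chip0, chip1, chip2, chip3, chip4, chip5, chip6, chip7 only 4 to 8 are there at a start; the rules pass over those that are not, and their reading is None.
At some moment in a run one of jar0, jar1, jar2, jar3 may be knocked a few centimetres aside while the robot is not near it.
It also fails if it takes over 210 s, if anything falls off the work surface, if the arm or the gripper's body presses on something with over 40 N, if the wrist force passes 120 N, or if a joint passes its speed limit or range.

## Robot

A 6-joint arm with a two-finger parallel gripper is mounted at the origin on the work surface. World frame = base frame: x ahead of the robot, y to its left, z up, the work surface at z = 0. Lengths are in mm, angles in degrees, forces in N, time in s.
With the tool pointing down it reaches from about 300 to 850 mm from the base axis. Payload 4.2 kg.
Tool frame: the origin (TCP) lies midway between the tips of the shut fingers; the grasp point (between the pads) lies 19 mm behind it; z points along the fingers, y is the line along which they close (so a half turn about z gives the same grasp; the last joint's range is limited). The gripper opens to 91 mm and grips with 3 to 60 N. Pads are 32 mm wide; open, the fingers measure 118 mm over their backs; the gripper's body (76 mm by 178 mm) begins 60 mm behind the grasp point.
Start: joints at [64.4, 18.312, 89.639, -0, 72.044, -1.146], TCP at [238.032, 523.438, 185.576] pointing down, gripper open.
Joint ranges: [-177.97, 177.97], [-48.28, 115.42], [12.27, 149.76], [-77.06, 257.06], [2.81, 150.46], [-146.56, 146.56]. Speed limits (degrees/s): [147.25, 147.25, 180, 180, 180, 180].

## Interface

Orientations are given as [roll, pitch, yaw] about the fixed x, y, z axes, in that order (R = Rz(yaw) Ry(pitch) Rx(roll)).
In Python, from workcell import state, grab_frame, camera_model, workorder gives the robot as it stands.
- The arm moves only by the tool carry_out, never from a script. Its argument "commands" is a list of rows, each a list of 7 numbers: the turn, a rotation vector about the tool's x, y, z in degrees, then the shift along the tool's x, y, z in mm, then the opening, from -1 (shut) to 1 (fully open). In form: [[ax, ay, az, dx, dy, dz, hand], ...]. A call has 1 to 20 rows; each row is the pose to reach, as a shift and turn from the pose commanded when the call began, along the tool's axes at that moment; what a row does not reach only later rows make up. A row lasts 1/10 s, in which the tool goes at most 50 mm and 8.59 degrees, less where a joint would pass 70% of its speed; a pose out of reach is approached as far as the arm can. A call with a gripper value outside its range is refused whole. The fingers move at their own pace and stop on an object; "force" is the grip in N (left out, the last holds). Time passes only in rows, so rows that repeat a pose let the fingers close. It gives the time, the measured TCP pose, the force, the opening and the grip force at its end, in the units of the state.
- state(): the state, without advancing time (a new reading comes with each control period).
- grab_frame(name): name is "side" or "top" or "wrist"; returns the picture (384x512x3 uint8, red, green, blue); there is no depth.
- camera_model(name): a dict with "fx", "fy", "cx", "cy" (pixels), "dist" ([k1, k2, p1, p2, k3] as OpenCV has them; the pictures are not rectified), "origin" and "rotation" of the camera in the world; the wrist camera has in their place "mount" (4x4, takes a point from camera to tool coordinates, whose origin is the TCP and whose axes are the flange's). Camera axes: x right, y up, looking along -z (the intrinsics and any distortion apply to the point x, -y, -z); pixel columns grow to the right and rows downward; lengths in mm; the calibration is good to about 2 mm. A picture is of the moment at which its call begins: read the wrist's pose just before it. camera_model takes no time and is no camera call.
- workorder.job_done(): hands the job in; it is judged then, once.
The state is a dict: "time_s": time; "qpos": joint angles; "qvel": joint speeds; "effort": joint torques, N m; "ee_pos": TCP position; "ee_rot": TCP orientation; "force": force on the tool from outside, world axes, zero at the start; "torque": the same for the moment, N m; "gripper_width": finger opening in mm; "gripper_force": force on a finger pad.
Only numpy, scipy, OpenCV 4.12 (cv2) and the standard library are available. Lean on these libraries where they do the work, as an engineer would, in place of code of your own. Each camera call takes 0.05 s, during which the arm holds its last target. There are 200 camera calls.

## Working session

There is one attempt and no reset: what is moved stays moved. The work goes in short steps, Python scripts to look and compute and a tool call to move; the robot and the scene stay as the last step left them, time stands still between calls to the robot, and variables do not carry over. Pictures are saved under pics/ and viewed, at most 14 in all, crops included, and the job is handed in when it is done.

Besides the shell and the picture viewer there is one more tool, called after "Request:" by a JSON object that holds its "name" and its "arguments", one argument or row to a line. carry_out: Moves the arm, as the interface text tells. Its arguments: {"type":"object","properties":{"commands":{"type":"array"},"force":{"type":"number"}},"required":["commands"]}

```bash
mkdir -p pics; cat > h.py <<'E'
import numpy as np, cv2
from scipy.spatial.transform import Rotation as R
from workcell import state, grab_frame, camera_model, workorder
def cam(name,st=None):
    m=camera_model(name)
    K=np.array([[m['fx'],0,m['cx']],[0,m['fy'],m['cy']],[0,0,1.]])
    if 'mount' in m:
        st=st or state(); M=np.array(m['mount']); Rt=R.from_euler('xyz',st['ee_rot'],degrees=True).as_matrix()
        o=Rt@M[:3,3]+np.array(st['ee_pos']); Rc=Rt@M[:3,:3]
    else: o=np.array(m['origin']);Rc=np.array(m['rotation'])
    return K,np.array(m['dist'],float),o,Rc
def rays(c,px):
    K,d,o,Rc=c
    u=cv2.undistortPoints(np.array(px,float).reshape(-1,1,2),K,d).reshape(-1,2)
    v=np.c_[u[:,0],-u[:,1],-np.ones(len(u))]@Rc.T
    return o,v
def onplane(c,px,z):
    o,v=rays(c,px); return o+v*((z-o[2])/v[:,2])[:,None]
def proj(c,P):
    K,d,o,Rc=c
    p=(np.array(P,float).reshape(-1,3)-o)@Rc; p=p*[1,-1,-1]
    return cv2.projectPoints(p,np.zeros(3),np.zeros(3),K,d)[0].reshape(-1,2)
def tri(c1,p1,c2,p2):
    o1,v1=rays(c1,[p1]);o2,v2=rays(c2,[p2]);v1=v1[0];v2=v2[0]
    s=np.linalg.lstsq(np.c_[v1,-v2],o2-o1,rcond=None)[0]
    a=o1+v1*s[0];b=o2+v2*s[1]; return (a+b)/2,np.linalg.norm(a-b)
def save(n,im): cv2.imwrite(n,cv2.cvtColor(im,cv2.COLOR_RGB2BGR))
def load(n): return cv2.cvtColor(cv2.imread(n),cv2.COLOR_BGR2RGB)
E
python3 - <<'E'
from h import *
s=state();print(s)
for n in['top','side','wrist']:
    save(f'pics/{n}0.png',grab_frame(n)); c=cam(n); print(n,c[2].round(),c[3].round(2).tolist(),c[0][0,0],c[1])
E
```

```text
{'time_s': 0.0, 'qpos': array([ 6.44005916e+01,  1.83536151e+01,  8.97069951e+01, -1.11712071e-03,
        7.20420998e+01, -1.14542342e+00]), 'qvel': array([-0.05070751, -0.02619922, -0.01223937,  0.1149184 , -0.04083118,
        0.10103184]), 'effort': array([-6.97419200e-04, -4.12458873e+01, -2.31970274e+01,  7.26162409e-02,
        4.55393479e-02, -1.43136972e-04]), 'ee_pos': array([237.79169565, 522.92273927, 184.6965332 ]), 'ee_rot': array([-1.79897289e+02, -9.91313008e-04,  1.55546360e+02]), 'force': array([ 0.02706334, -0.45857133, -0.07842431]), 'torque': array([-0.00267304,  0.02128235, -0.02352328]), 'gripper_force': 0.0, 'gripper_width': 91.03450717001701}
top [ 421.   50. 1419.] [5.77, -1.13, -90.08] 435.0215290954796 [0.02995289 0.         0.         0.         0.        ]
side [  75. -446.  866.] [41.15, 0.03, -45.43] 370.502803201493 [0.02193806 0.         0.         0.         0.        ]
wrist [176. 550. 384.] [[0.42, -0.88, -0.21], [0.91, 0.4, 0.1], [-0.0, -0.24, 0.97]] 276.21218490667087 [-0.06036718  0.          0.          0.          0.        ]
```

```bash
sed -i "s/Rc=np.array(m\['rotation'\])/Rc=R.from_euler('xyz',m['rotation'],degrees=True).as_matrix()/" h.py
python3 - <<'E'
from h import *
for n in['top','side']: print(cam(n)[3].round(2).tolist())
E
```

```text
[[-0.0, 0.99, -0.1], [-1.0, 0.0, 0.02], [0.02, 0.1, 0.99]]
[[0.7, 0.54, -0.47], [-0.71, 0.53, -0.46], [-0.0, 0.66, 0.75]]
```

View pics/top0.png

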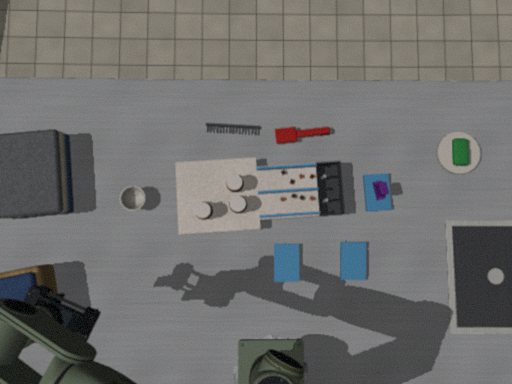

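View pics/side0.png

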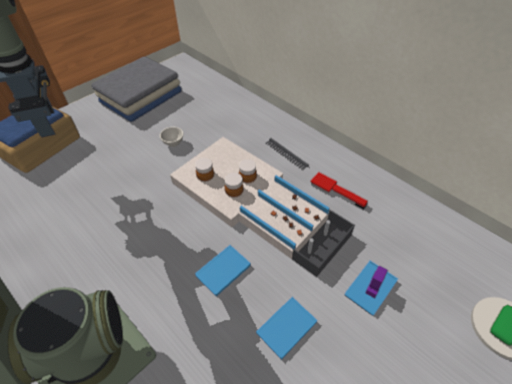

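```bash
python3 - <<'E'
from h import *
im=load('pics/top0.png'); c=cam('top'); hsv=cv2.cvtColor(im,cv2.COLOR_RGB2HSV)
def blobs(lo,hi,z,amin=3,roi=(120,100,410,300)):
    m=cv2.inRange(hsv,lo,hi); k=np.zeros_like(m); k[roi[1]:roi[3],roi[0]:roi[2]]=255
    n,l,s,ce=cv2.connectedComponentsWithStats(m&k)
    for i in range(1,n):
        if s[i,4]>=amin:
            ys,xs=np.where(l==i); r=cv2.minAreaRect(np.c_[xs,ys].astype(np.float32))
            print(ce[i].round(1),s[i,4],onplane(c,[ce[i]],z)[0].round(),[round(q,1) for q in (*r[1],r[2])])
print('blue');blobs((95,110,60),(112,255,255),14,10)
print('purple');blobs((120,80,30),(160,255,255),68)
print('brown');blobs((0,80,20),(20,255,160),48)
big=cv2.resize(np.hstack([im[150:290,265:405]]),(560,560),interpolation=cv2.INTER_CUBIC); save('pics/crop1.png',big)
E
```

```text
blue
[286.8 166.3] 109 [650. -55.  14.] [1.9, 59.1, 86.5]
[375.6 193.1] 660 [ 563. -344.   14.] [36.0, 25.0, 85.2]
[289.2 190.1] 93 [572. -62.  14.] [1.5, 59.1, 86.4]
[291.3 214. ] 81 [494. -68.  14.] [1.5, 59.1, 86.5]
[352.9 260.5] 926 [ 345. -265.   14.] [37.0, 25.0, 90.0]
[285.9 262.2] 933 [340. -50.  14.] [37.0, 24.0, 90.0]
purple
[380.2 189.3] 211 [ 569. -343.   68.] [17.9, 12.9, 76.0]
brown
[297.1 133.5] 473 [752. -86.  48.] [14.8, 54.3, 82.9]
[283.1 171.9] 8 [627. -41.  48.] [2.0, 2.0, 90.0]
[301.1 175.7] 12 [615. -98.  48.] [3.0, 3.0, 0.0]
[311.7 176. ] 7 [ 614. -132.   48.] [2.0, 2.0, 0.0]
[291.9 181.1] 8 [597. -68.  48.] [2.0, 2.0, 90.0]
[237.3 189.6] 12 [570. 105.  48.] [2.2, 11.2, 63.4]
[293.7 195.4] 7 [551. -74.  48.] [1.0, 3.0, 90.0]
[301.5 197. ] 8 [546. -98.  48.] [2.1, 2.1, 45.0]
[311.6 197.8] 12 [ 544. -130.   48.] [3.0, 3.0, 90.0]
[282.4 198.9] 11 [540. -38.  48.] [2.0, 3.0, 90.0]
[210.5 213.3] 10 [495. 189.  48.] [1.3, 8.0, 26.6]
```

View pics/crop1.png

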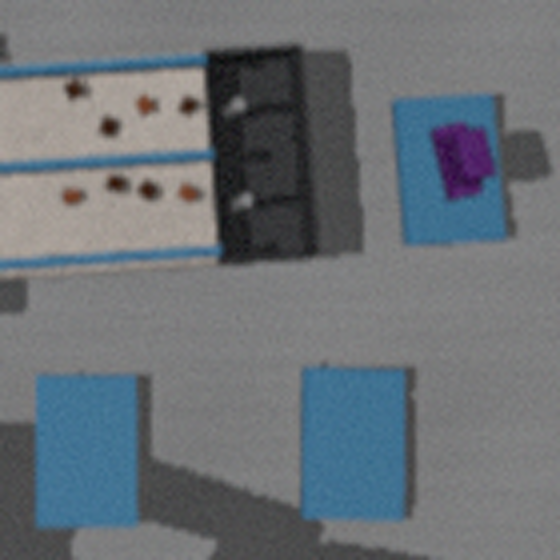

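Candidates for the rest are (376,193), (353,261) and (286,262). The one at (376,193) is the farthest to the robot's right (y≈-344) and the purple groomer stands in it, which the crop confirms. The crop also shows 8 chips in the lanes, and the top view shows 3 jars at (235,183), (238,204) and (204,210).

```bash
cat > mv.py <<'E'
# usage: mv.py x y z yaw  -> tool-frame numbers from commanded pose (tool down); updates the commanded pose
import sys,json,os,numpy as np
f='cmd.json'; c=json.load(open(f)) if os.path.exists(f) else [238.032,523.438,185.576,155.546]
t=[float(a) for a in sys.argv[1:5]]
if len(t)==4:
    p=np.radians(c[3]); X=np.array([np.cos(p),np.sin(p),0]);Y=np.array([np.sin(p),-np.cos(p),0]);Z=np.array([0,0,-1])
    d=np.array(t[:3])-c[:3]; s=np.round([d@X,d@Y,d@Z],1); az=round((c[3]-t[3]+180)%360-180,1)
    n=np.array(c[:3])+s[0]*X+s[1]*Y+s[2]*Z
    print('row',[0,0,az,*s.tolist()],'rows>=',int(np.ceil(max(np.linalg.norm(s)/50,abs(az)/8.59))))
    json.dump([*n.tolist(),c[3]-az],open(f,'w'))
else: print(c)
E
python3 mv.py 530 -290 240 4.4
```

```text
row [0, 0, 151.1, -602.5, -619.6, -54.4] rows>= 18
```

Request:
{"name": "carry_out", "arguments": {
  "commands": [
    [0,0,151.1,-602.5,-619.6,-54.4,1],
    [0,0,151.1,-602.5,-619.6,-54.4,1],
    [0,0,151.1,-602.5,-619.6,-54.4,1],
    [0,0,151.1,-602.5,-619.6,-54.4,1],
    [0,0,151.1,-602.5,-619.6,-54.4,1],
    [0,0,151.1,-602.5,-619.6,-54.4,1],
    [0,0,151.1,-602.5,-619.6,-54.4,1],
    [0,0,151.1,-602.5,-619.6,-54.4,1],
    [0,0,151.1,-602.5,-619.6,-54.4,1],
    [0,0,151.1,-602.5,-619.6,-54.4,1],
    [0,0,151.1,-602.5,-619.6,-54.4,1],
    [0,0,151.1,-602.5,-619.6,-54.4,1],
    [0,0,151.1,-602.5,-619.6,-54.4,1],
    [0,0,151.1,-602.5,-619.6,-54.4,1],
    [0,0,151.1,-602.5,-619.6,-54.4,1],
    [0,0,151.1,-602.5,-619.6,-54.4,1],
    [0,0,151.1,-602.5,-619.6,-54.4,1],
    [0,0,151.1,-602.5,-619.6,-54.4,1],
    [0,0,151.1,-602.5,-619.6,-54.4,1],
    [0,0,151.1,-602.5,-619.6,-54.4,1]
  ]
}}

```text
time_s: 2.15
ee_pos: [529.5, -289.4, 239.2]
ee_rot: [-179.9, 0.1, 4.5]
force: [-0.3, 0.1, 0.1]
gripper_width: 91.0
gripper_force: 0.0
```

```bash
cat > snap.py <<'E'
import sys,pickle
from h import *
n=sys.argv[1]; s=state(); im=grab_frame('wrist'); save(f'pics/{n}.png',im); pickle.dump(cam('wrist',s),open(f'{n}.cam','wb'))
print(s['ee_pos'].round(1),s['ee_rot'].round(2),s['time_s'])
E
python3 snap.py w1; python3 mv.py 530 -90 240 4.4
```

```text
[ 529.5 -289.4  239.2] [-1.799e+02  7.000e-02  4.520e+00] 2.15
row [0, 0, 0.0, 15.5, -199.4, -0.0] rows>= 5
```

View pics/w1.png

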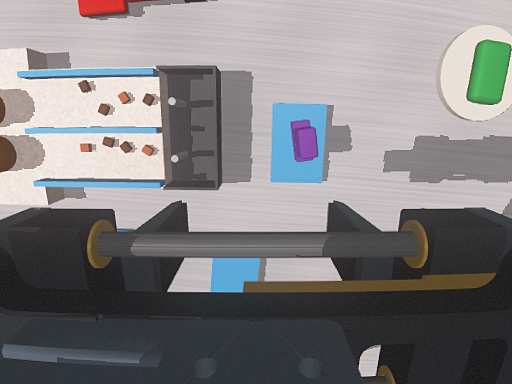

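The wrist view shows the groomer at (305,140) in its rest (299,142), the lanes and trough on the left, and 8 chips.

Request:
{"name": "carry_out", "arguments": {
  "commands": [
    [0,0,0,15.5,-199.4,0,1],
    [0,0,0,15.5,-199.4,0,1],
    [0,0,0,15.5,-199.4,0,1],
    [0,0,0,15.5,-199.4,0,1],
    [0,0,0,15.5,-199.4,0,1],
    [0,0,0,15.5,-199.4,0,1],
    [0,0,0,15.5,-199.4,0,1]
  ]
}}

```text
time_s: 2.9
ee_pos: [529.6, -90.1, 240.2]
ee_rot: [180.0, -0.0, 4.5]
force: [-0.5, -0.5, -0.6]
gripper_width: 91.2
gripper_force: 0.0
```

```bash
python3 snap.py w2; python3 mv.py 530 50 240 4.4
```

```text
[529.6 -90.1 240.2] [ 1.7997e+02 -2.0000e-02  4.5000e+00] 2.9
row [0, 0, 0.0, 10.9, -139.6, -0.0] rows>= 3
```

View pics/w2.png

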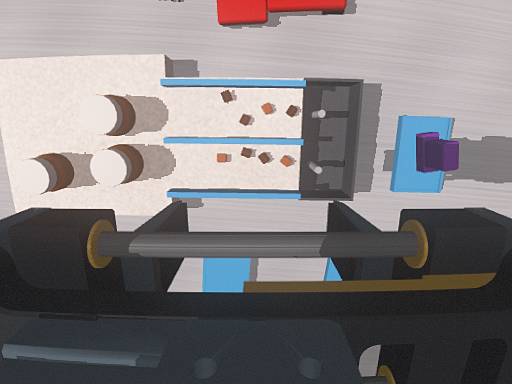

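```bash
cat > meas.py <<'E'
from h import *
import pickle
def comps(n,lo,hi,amin=15,roi=(0,0,512,200)):
    im=load(f'pics/{n}.png'); m=cv2.inRange(cv2.cvtColor(im,cv2.COLOR_RGB2HSV),lo,hi)
    k=np.zeros_like(m); k[roi[1]:roi[3],roi[0]:roi[2]]=255; m&=k
    cs=[c for c in cv2.findContours(m,cv2.RETR_EXTERNAL,cv2.CHAIN_APPROX_NONE)[0] if cv2.contourArea(c)>=amin]
    return [(c.reshape(-1,2),cv2.minAreaRect(c)) for c in cs]
def cm(n): return pickle.load(open(f'{n}.cam','rb'))
E
python3 - <<'E'
from meas import *
BL=((95,110,60),(112,255,255))
r={}
for n in('w1','w2'):
    print(n)
    B=[b for b in comps(n,*BL,amin=100)]
    B.sort(key=lambda b:(b[1][0][0]>270 and cv2.contourArea(b[0])>1500, b[1][0][1]))
    r[n]=B
    for c,q in B: print([np.round(x,1) for x in q],np.round(onplane(cm(n),[q[0]],62),1))
    for c,q in comps(n,(120,80,30),(165,255,255),50): print('purple',[np.round(x,1) for x in q], cv2.boxPoints(q).round(1).tolist())
for i in range(min(len(r['w1']),len(r['w2']))):
    p,e=tri(cm('w1'),r['w1'][i][1][0],cm('w2'),r['w2'][i][1][0]); print(i,p.round(1),e.round(1))
    # corners tl.. by sorted order
    f=lambda c:[c[np.argmin(c.sum(1))],c[np.argmax(c[:,0]-c[:,1])],c[np.argmax(c.sum(1))],c[np.argmin(c[:,0]-c[:,1])]]
    for a,b in zip(f(r['w1'][i][0]),f(r['w2'][i][0])): p,e=tri(cm('w1'),a,cm('w2'),b); print('   ',a,b,p.round(1),e.round(1))
a=load('pics/w1.png')[90:200,255:345]; b=load('pics/w2.png')[100:210,380:470]
save('pics/crop2.png',cv2.resize(np.hstack([a,b]),None,fx=4,fy=4,interpolation=cv2.INTER_CUBIC))
E
```

```text
w1
[array([84.5, 72.2]), array([  6.7, 135.1]), np.float64(88.6)] [[643.2 -52.4  62. ]]
[array([ 90.5, 129.9]), array([  5.2, 131. ]), np.float64(89.5)] [[568.3 -57.6  62. ]]
[array([ 97. , 183.9]), array([126. ,   5.8]), np.float64(1.0)] [[492.9 -62.9  62. ]]
[array([298.4, 142.8]), array([53.6, 78.9]), np.float64(1.4)] [[ 571.5 -342.    62. ]]
purple [array([304.4, 140.1]), array([40.5, 23.7]), np.float64(83.3)] [[290.20001220703125, 121.4000015258789], [313.79998779296875, 118.5999984741211], [318.5, 158.8000030517578], [295.0, 161.60000610351562]]
w2
[array([233. ,  82.3]), array([144.1,   6.1]), np.float64(0.6)] [[642.9 -50.2  62. ]]
[array([233. , 140.4]), array([138.1,   5.5]), np.float64(0.8)] [[568.2 -54.7  62. ]]
[array([233.5, 195. ]), array([133.1,   5.4]), np.float64(0.6)] [[492.  -59.8  62. ]]
[array([420.8, 154.3]), array([53.3, 79.5]), np.float64(6.9)] [[ 570.7 -316.5   62. ]]
purple [array([437., 152.]), array([40., 42.]), np.float64(90.0)] [[416.0, 132.0], [458.0, 132.0], [458.0, 172.0], [416.0, 172.0]]
0 [643.6 -49.8  57.7] 0.3
    [17 72] [161  79] [640.2  43.1  64.2] 0.5
    [152  68] [305  80] [ 653.1 -143.2   61.6] 0.1
    [151  74] [304  86] [ 645.4 -142.5   63. ] 0.1
    [18 76] [161  84] [634.7  43.8  62.1] 0.5
1 [567.9 -54.2  56.5] 0.1
    [ 25 129] [164 138] [564.4  38.9  62.7] 0.6
    [155 128] [302 139] [ 577.  -147.6   61.7] 0.7
    [156 132] [302 144] [ 571.  -148.5   60.5] 0.8
    [ 26 133] [164 142] [558.8  39.5  60.9] 0.7
2 [490.9 -59.4  56.2] 0.8
    [ 35 181] [167 192] [488.2  36.3  57. ] 0.7
    [159 183] [300 194] [ 501.1 -153.3   62.8] 0.3
    [159 187] [300 198] [ 495.6 -153.7   64.1] 0.3
    [ 34 185] [167 196] [483.3  34.9  61.4] 0.5
3 [ 567.8 -350.5    6.6] 0.9
    [273 104] [399 116] [ 623.2 -306.2    1. ] 0.1
    [326 104] [452 118] [ 628.1 -383.4   16.5] 1.2
    [320 182] [439 192] [ 510.2 -390.1   14.3] 0.8
    [271 181] [390 189] [ 5.045e+02 -3.138e+02  2.000e-01] 2.3
```

View pics/crop2.png

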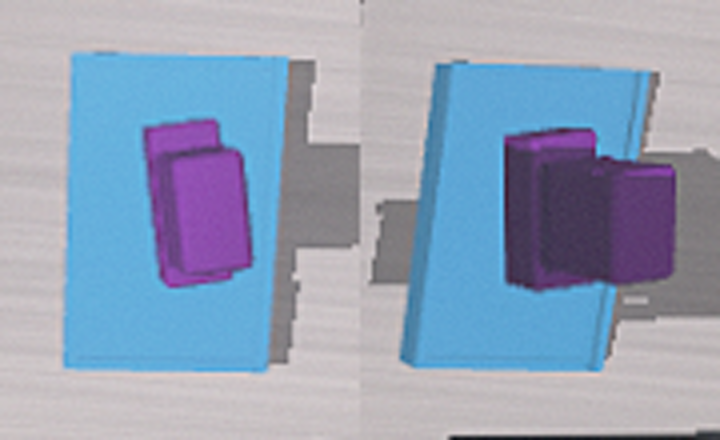

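Request:
{"name": "carry_out", "arguments": {
  "commands": [
    [0,0,0,10.9,-139.6,0,1],
    [0,0,0,10.9,-139.6,0,1],
    [0,0,0,10.9,-139.6,0,1],
    [0,0,0,10.9,-139.6,0,1],
    [0,0,0,10.9,-139.6,0,1]
  ]
}}

```text
time_s: 3.45
ee_pos: [530.2, 49.3, 239.8]
ee_rot: [180.0, 0.0, 4.5]
force: [0.6, -0.4, 1.0]
gripper_width: 90.9
gripper_force: 0.0
```

```bash
python3 snap.py w3; python3 mv.py 555 -290 120 4.4
```

```text
[530.2  49.3 239.8] [1.7996e+02 2.0000e-02 4.4600e+00] 3.45
row [0, 0, 0.0, -1.5, 340.9, 120.0] rows>= 8
```

Request:
{"name": "carry_out", "arguments": {
  "commands": [
    [0,0,0,-1.5,340.9,120,1],
    [0,0,0,-1.5,340.9,120,1],
    [0,0,0,-1.5,340.9,120,1],
    [0,0,0,-1.5,340.9,120,1],
    [0,0,0,-1.5,340.9,120,1],
    [0,0,0,-1.5,340.9,120,1],
    [0,0,0,-1.5,340.9,120,1],
    [0,0,0,-1.5,340.9,120,1],
    [0,0,0,-1.5,340.9,120,1],
    [0,0,0,-1.5,340.9,120,1]
  ]
}}

```text
time_s: 4.5
ee_pos: [554.5, -290.2, 120.2]
ee_rot: [-180.0, -0.0, 4.4]
force: [-0.9, 0.2, 0.2]
gripper_width: 91.1
gripper_force: 0.0
```

```bash
python3 snap.py w4;  python3 mv.py 555 -390 120 4.4
```

```text
[ 554.5 -290.2  120.2] [-1.7996e+02 -1.0000e-02  4.3500e+00] 4.5
row [0, 0, 0.0, -7.7, 99.7, -0.0] rows>= 2
```

Request:
{"name": "carry_out", "arguments": {
  "commands": [
    [0,0,0,7.7,99.7,0,1],
    [0,0,0,7.7,99.7,0,1],
    [0,0,0,7.7,99.7,0,1],
    [0,0,0,7.7,99.7,0,1],
    [0,0,0,7.7,99.7,0,1]
  ]
}}

```text
time_s: 5.05
ee_pos: [570.6, -386.8, 120.5]
ee_rot: [-180.0, -0.0, 4.5]
force: [0.5, 1.0, 0.9]
gripper_width: 91.3
gripper_force: 0.0
```

```bash
python3 snap.py w5; python3 - <<'E'
from h import *
im=np.hstack([cv2.resize(load(f'pics/{n}.png')[:,100:480],None,fx=1,fy=1) for n in('w4','w5')])
save('pics/c45.png',im)
E
```

```text
[ 570.6 -386.8  120.5] [-1.7996e+02 -1.0000e-02  4.5400e+00] 5.05
```

View pics/c45.png

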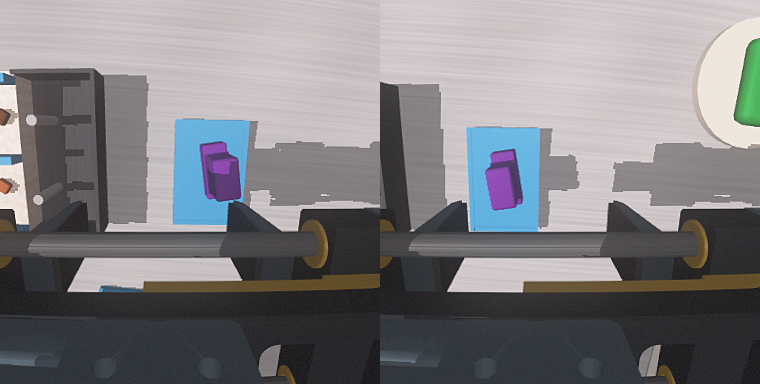

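```bash
python3 - <<'E'
import json,numpy as np
p=np.radians(4.446) if 0 else None
c=json.load(open('cmd.json'));y=np.radians(c[3]); 
json.dump([c[0]+15.4*np.cos(y),c[1]+15.4*np.sin(y),c[2],c[3]],open('cmd.json','w'))
from meas import *
print(json.load(open('cmd.json')))
a=load('pics/w4.png')[130:215,285:355]; b=load('pics/w5.png')[135:220,190:270]
v=cv2.resize(np.hstack([a,b]),None,fx=5,fy=5,interpolation=cv2.INTER_CUBIC); save('pics/c6.png',v)
# rest outer corners (rim, z 14) in w1,w5
for n,px in(('w1',[(273,104),(326,104),(320,182),(271,181)]),):
    P=onplane(cm(n),px,14); print(P.round(1).tolist(),P.mean(0).round(1))
E
```

```text
[570.3707717956885, -388.7596767945033, 119.976, 4.445999999999998]
[[622.4, -305.6, 14.0], [628.9, -384.0, 14.0], [510.6, -390.1, 14.0], [506.1, -312.9, 14.0]] [ 567.  -348.2   14. ]
```

View pics/c6.png

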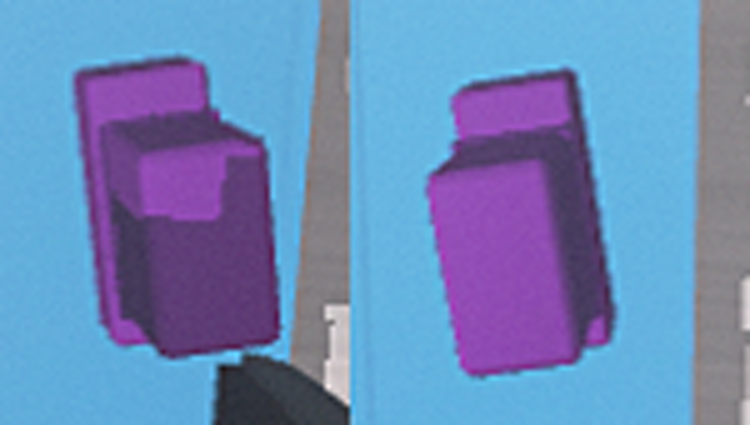

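```bash
python3 - <<'E'
from meas import *
w4=np.array([(138,152),(265,142),(278,340),(162,355),(75,73),(205,62)])/5+[285,130]-.4
w5=np.array([(80,178),(195,162),(232,358),(115,375),(105,93),(222,72)])/5+[190,135]-.4
P=[]
for a,b in zip(w4,w5):
    p,e=tri(cm('w4'),a,cm('w5'),b);P.append(p);print(p.round(1),e.round(1))
P=np.array(P)
for n,w in(('w4',w4),('w5',w5)):
    Q=onplane(cm(n),w[:4],74); print(Q[:4].mean(0).round(1), np.degrees(np.arctan2(*(Q[0]+Q[1]-Q[2]-Q[3])[1::-1])).round(1))
    print('foot back mid',onplane(cm(n),w[4:],28).mean(0).round(1))
# rest corners in w5, blue
for n in('w4','w5'):
  for c,q in comps(n,(95,110,60),(112,255,255),500): 
    if q[0][0]>150: print(n,[np.round(x,1) for x in q],cv2.boxPoints(q).round().tolist(),onplane(cm(n),[q[0]],14).round(1))
# rails line fit: colour centroid columns at z=62 top, w2
E
```

```text
[ 589.1 -337.9   69.9] 0.7
[ 593.8 -359.4   74.5] 0.5
[ 556.8 -368.    71.5] 0.4
[ 552.4 -346.3   72.7] 0.1
[ 598.9 -333.4   16.6] 1.1
[ 605.  -359.5   23.7] 1.2
[ 573.4 -352.5   74. ] 12.8
foot back mid [ 602.4 -345.    28. ]
[ 573.5 -353.2   74. ] 12.9
foot back mid [ 602.8 -347.5   28. ]
w4 [array([311.2, 159.7]), array([73.8, 80.5]), np.float64(1.4)] [[273.0, 199.0], [275.0, 118.0], [349.0, 120.0], [347.0, 201.0]] [[ 583.3 -348.4   14. ]]
w5 [array([223., 163.]), array([72., 72.]), np.float64(90.0)] [[187.0, 127.0], [259.0, 127.0], [259.0, 199.0], [187.0, 199.0]] [[ 588.2 -347.3   14. ]]
```

```bash
python3 mv.py 573.3 -352.8 120 12.8;python3 mv.py 573.3 -352.8 38 12.8; python3 mv.py 573.3 -352.8 140 12.8
```

```text
row [0, 0, -8.4, 5.7, -35.6, -0.0] rows>= 1
row [0, 0, 0.0, 0.0, -0.0, 82.0] rows>= 2
row [0, 0, 0.0, 0.0, -0.0, -102.0] rows>= 3
```

Request:
{"name": "carry_out", "arguments": {
  "commands": [
    [0,0,-8.4,5.7,-35.6,0,1],
    [0,0,-8.4,5.7,-35.6,0,1],
    [0,0,-8.4,5.7,-35.6,0,1],
    [0,0,-8.4,5.7,-35.6,30,1],
    [0,0,-8.4,5.7,-35.6,60,1],
    [0,0,-8.4,5.7,-35.6,82,1],
    [0,0,-8.4,5.7,-35.6,82,1],
    [0,0,-8.4,5.7,-35.6,82,1],
    [0,0,-8.4,5.7,-35.6,82,-1],
    [0,0,-8.4,5.7,-35.6,82,-1],
    [0,0,-8.4,5.7,-35.6,82,-1],
    [0,0,-8.4,5.7,-35.6,82,-1],
    [0,0,-8.4,5.7,-35.6,82,-1],
    [0,0,-8.4,5.7,-35.6,82,-1],
    [0,0,-8.4,5.7,-35.6,82,-1],
    [0,0,-8.4,5.7,-35.6,82,-1]
  ],
  "force": 25
}}

```text
time_s: 6.7
ee_pos: [573.3, -352.8, 37.9]
ee_rot: [-180.0, -0.0, 12.8]
force: [0.4, -0.5, -0.6]
gripper_width: 29.8
gripper_force: 0.0
```

Request:
{"name": "carry_out", "arguments": {
  "commands": [
    [0,0,0,0,0,0,-1],
    [0,0,0,0,0,0,-1],
    [0,0,0,0,0,0,-1],
    [0,0,0,0,0,0,-1],
    [0,0,0,0,0,0,-1],
    [0,0,0,0,0,0,-1],
    [0,0,0,0,0,-35,-1],
    [0,0,0,0,0,-70,-1],
    [0,0,0,0,0,-102,-1],
    [0,0,0,0,0,-102,-1],
    [0,0,0,0,0,-102,-1]
  ]
}}

```text
time_s: 7.8
ee_pos: [573.2, -352.8, 140.1]
ee_rot: [180.0, -0.0, 12.8]
force: [-1.1, 0.0, -1.6]
gripper_width: 23.6
gripper_force: 25.0
```

```bash
cat > tr.py <<'E'
import numpy as np
O=np.array([563.3,13.1]);yaw=3.7
def T(x,y):
    a=np.radians(yaw); return O+[x*np.cos(a)-y*np.sin(a), x*np.sin(a)+y*np.cos(a)]
def inv(p):
    a=np.radians(yaw); d=np.array(p)[...,:2]-O; return np.stack([d[...,0]*np.cos(a)+d[...,1]*np.sin(a),-d[...,0]*np.sin(a)+d[...,1]*np.cos(a)],-1)
E
python3 - <<'E'
from meas import *
from tr import *
# rail edges check in tray frame: contour points on z=62, per view
for n in('w2','w3'):
    for c,q in comps(n,(95,110,60),(112,255,255),100):
        if max(q[1])<100 or min(q[1])>10: continue
        P=inv(onplane(cm(n),c,62)); y=P[:,1]; k=(y>-150)&(y<15)
        for yb in(-140,-65,0):
            j=abs(y-yb)<15; print(n,yb,'x %.1f..%.1f'%(P[j,0].min(),P[j,0].max()),end=' ')
        print('y',P[:,1].min().round(1),P[:,1].max().round(1))
# jars: white lids z=92 in w3,w2 ; chips z=48
for n in('w2',):
    for c,q in comps(n,(0,60,20),(20,255,190),15,(200,70,305,200)): print('chip',np.round(q[0]),inv(onplane(cm(n),[q[0]],46))[0].round())
E
python3 mv.py | cat; python3 -c "
from tr import T
for x in(38,-38):
  for y in (5,-90,-159): print(x,y,T(x,y))"
```

```text
w2 -140 x -79.4..-71.8 w2 -65 x -78.9..-72.7 w2 0 x -79.7..-72.1 y -162.4 26.7
w2 -140 x -3.3..3.5 w2 -65 x -3.1..3.8 w2 0 x -2.3..3.2 y -161.5 26.2
w2 -140 x 71.9..79.1 w2 -65 x 72.0..78.3 w2 0 x 72.9..79.2 y -162.0 26.0
w3 -140 x -3.7..4.6 w3 -65 x -2.7..4.1 w3 0 x -3.4..3.5 y -162.7 26.3
w3 -140 x 70.4..80.0 w3 -65 x 71.3..79.0 w3 0 x 72.0..78.8 y -162.9 26.4
chip [286. 161.] [ -28. -142.]
chip [263. 158.] [ -24. -110.]
chip [246. 152.] [-17. -85.]
chip [244. 119.] [ 29. -82.]
chip [291. 111.] [  41. -147.]
chip [269. 108.] [  44. -116.]
chip [226.  96.] [ 60. -57.]
[573.2939257730402, -352.8249419154939, 139.976, 12.845999999999998]
38 5 [600.89813195  20.5418058 ]
38 -90 [607.02870124 -74.26017793]
38 -159 [ 611.48143051 -143.11635559]
-38 5 [525.05654496  15.63735038]
-38 -90 [531.18711425 -79.16463336]
-38 -159 [ 535.63984352 -148.02081102]
```

View pics/w3.png

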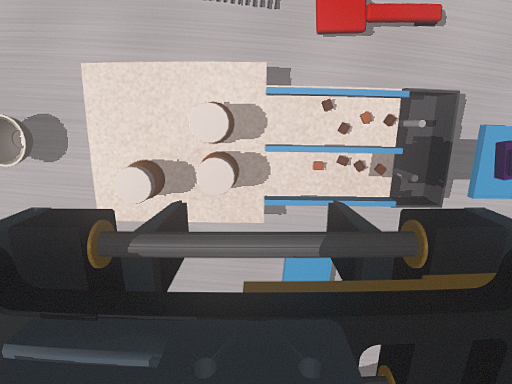

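```bash
cat > tm.py <<'E'
# tm.py tx ty z : move in tray frame, tool aligned to tray (extra yaw optional)
import sys,subprocess
from tr import T,yaw
x,y,z=map(float,sys.argv[1:4]); p=T(x,y); subprocess.run(['python3','mv.py',str(p[0]),str(p[1]),str(z),str(yaw)])
E
python3 tm.py 38 -10 140; python3 tm.py 38 -10 72.5; python3 tm.py 38 -159 72.5;python3 tm.py 38 -159 140
```

```text
row [0, 0, 9.1, 107.5, -343.1, -0.0] rows>= 8
row [0, 0, 0.0, 0.0, 0.0, 67.5] rows>= 2
row [0, 0, 0.0, -0.1, 149.0, -0.0] rows>= 3
row [0, 0, 0.0, 0.0, 0.0, -67.5] rows>= 2
```

Request:
{"name": "carry_out", "arguments": {
  "commands": [
    [0,0,9.1,107.5,-343.1,0,-1],
    [0,0,9.1,107.5,-343.1,0,-1],
    [0,0,9.1,107.5,-343.1,0,-1],
    [0,0,9.1,107.5,-343.1,0,-1],
    [0,0,9.1,107.5,-343.1,0,-1],
    [0,0,9.1,107.5,-343.1,0,-1],
    [0,0,9.1,107.5,-343.1,0,-1],
    [0,0,9.1,107.5,-343.1,0,-1],
    [0,0,9.1,107.5,-343.1,0,-1],
    [0,0,9.1,107.5,-343.1,0,-1],
    [0,0,9.1,107.5,-343.1,0,-1]
  ]
}}

```text
time_s: 8.9
ee_pos: [601.4, 3.9, 139.2]
ee_rot: [180.0, 0.1, 3.6]
force: [-0.2, -0.1, -0.8]
gripper_width: 23.7
gripper_force: 25.0
```

Request:
{"name": "carry_out", "arguments": {
  "commands": [
    [0,0,0,0,0,20,-1],
    [0,0,0,0,0,40,-1],
    [0,0,0,0,0,55,-1],
    [0,0,0,0,0,62,-1],
    [0,0,0,0,0,67.5,-1],
    [0,0,0,0,0,67.5,-1],
    [0,0,0,0,0,67.5,-1]
  ]
}}

```text
time_s: 9.6
ee_pos: [602.3, 5.2, 73.1]
ee_rot: [-180.0, -0.1, 3.7]
force: [-0.5, -0.2, -1.3]
gripper_width: 23.9
gripper_force: 25.0
```

Request:
{"name": "carry_out", "arguments": {
  "commands": [
    [0,0,0,0,7,0.5,-1],
    [0,0,0,0,14,0.5,-1],
    [0,0,0,0,21,0.5,-1],
    [0,0,0,0,28,0.5,-1],
    [0,0,0,0,35,0.5,-1],
    [0,0,0,0,42,0.5,-1],
    [0,0,0,0,49,0.5,-1],
    [0,0,0,0,56,0.5,-1],
    [0,0,0,0,63,0.5,-1],
    [0,0,0,0,70,0.5,-1],
    [0,0,0,0,77,0.5,-1],
    [0,0,0,0,84,0.5,-1],
    [0,0,0,0,91,0.5,-1],
    [0,0,0,0,98,0.5,-1],
    [0,0,0,0,105,0.5,-1],
    [0,0,0,0,110,0.5,-1],
    [0,0,0,0,114,0.5,-1],
    [0,0,0,0,118,0.5,-1],
    [0,0,0,0,122,0.5,-1],
    [0,0,0,0,126,0.5,-1]
  ]
}}

```text
time_s: 11.6
ee_pos: [610.1, -120.4, 71.9]
ee_rot: [-180.0, 0.0, 3.8]
force: [-0.3, 0.1, -1.5]
gripper_width: 23.8
gripper_force: 25.0
```

Request:
{"name": "carry_out", "arguments": {
  "commands": [
    [0,0,0,0,4,0,-1],
    [0,0,0,0,8,0,-1],
    [0,0,0,0,12,0,-1],
    [0,0,0,0,16,0,-1],
    [0,0,0,0,20,0,-1],
    [0,0,0,0,23,0,-1],
    [0,0,0,0,23,0,-1],
    [0,0,0,0,23,0,-1],
    [0,0,0,0,23,0,-1],
    [0,0,0,0,13,-20,-1],
    [0,0,0,0,3,-68,-1],
    [0,0,0,0,3,-68,-1],
    [0,0,0,0,3,-68,-1]
  ]
}}

```text
time_s: 12.9
ee_pos: [611.0, -122.9, 141.3]
ee_rot: [180.0, -0.2, 3.8]
force: [0.1, -0.2, -2.2]
gripper_width: 24.0
gripper_force: 25.0
```

```bash
python3 - <<'E'
import json,numpy as np
from tr import *
p=T(38,-139); json.dump([*p.tolist(),140,yaw],open('cmd.json','w'))
E
python3 tm.py -38 -10 140; python3 -c "from workcell import state as s;print(s())"
```

```text
row [0, 0, 0.0, -76.0, -129.0, 0.0] rows>= 3
{'time_s': 12.9, 'qpos': array([-1.24339183e+01,  2.41937383e+01,  8.70693817e+01,  1.24611163e-03,
        6.85596163e+01,  7.37784938e+01]), 'qvel': array([-0.54470752,  1.81616288,  2.9700059 , -0.1189337 ,  0.10205419,
       -0.05380514]), 'effort': array([ 2.58111265e-01, -4.88750875e+01, -2.45315623e+01,  8.67306814e-02,
       -1.50258075e-01,  4.50332896e-03]), 'ee_pos': array([ 610.99573394, -122.93160131,  141.34877694]), 'ee_rot': array([ 1.79951596e+02, -1.70531040e-01,  3.78720624e+00]), 'force': array([ 0.14924027, -0.16203104, -2.21739991]), 'torque': array([-0.06700984,  0.12447569,  0.0127923 ]), 'gripper_force': 24.9996355175972, 'gripper_width': 24.020015186225102}
```

Request:
{"name": "carry_out", "arguments": {
  "commands": [
    [0,0,0,-76,-129,0,-1],
    [0,0,0,-76,-129,0,-1],
    [0,0,0,-76,-129,0,-1],
    [0,0,0,-76,-129,0,-1],
    [0,0,0,-76,-129,0,-1],
    [0,0,0,-76,-129,20,-1],
    [0,0,0,-76,-129,40,-1],
    [0,0,0,-76,-129,55,-1],
    [0,0,0,-76,-129,62,-1],
    [0,0,0,-76,-129,68,-1],
    [0,0,0,-76,-129,68,-1],
    [0,0,0,-76,-129,68,-1]
  ]
}}

```text
time_s: 14.1
ee_pos: [526.7, 0.2, 72.2]
ee_rot: [180.0, -0.1, 3.7]
force: [0.6, 0.2, -1.1]
gripper_width: 24.0
gripper_force: 25.0
```

Request:
{"name": "carry_out", "arguments": {
  "commands": [
    [0,0,0,0,7,0,-1],
    [0,0,0,0,14,0,-1],
    [0,0,0,0,21,0,-1],
    [0,0,0,0,28,0,-1],
    [0,0,0,0,35,0,-1],
    [0,0,0,0,42,0,-1],
    [0,0,0,0,49,0,-1],
    [0,0,0,0,56,0,-1],
    [0,0,0,0,63,0,-1],
    [0,0,0,0,70,0,-1],
    [0,0,0,0,77,0,-1],
    [0,0,0,0,84,0,-1],
    [0,0,0,0,91,0,-1],
    [0,0,0,0,98,0,-1],
    [0,0,0,0,105,0,-1],
    [0,0,0,0,110,0,-1],
    [0,0,0,0,114,0,-1],
    [0,0,0,0,118,0,-1],
    [0,0,0,0,122,0,-1],
    [0,0,0,0,126,0,-1]
  ]
}}

```text
time_s: 16.1
ee_pos: [534.3, -125.3, 71.9]
ee_rot: [-180.0, -0.0, 3.8]
force: [-0.2, 0.0, -0.5]
gripper_width: 23.5
gripper_force: 25.0
```

Request:
{"name": "carry_out", "arguments": {
  "commands": [
    [0,0,0,0,4,0,-1],
    [0,0,0,0,8,0,-1],
    [0,0,0,0,12,0,-1],
    [0,0,0,0,16,0,-1],
    [0,0,0,0,20,0,-1],
    [0,0,0,0,23,0,-1],
    [0,0,0,0,23,0,-1],
    [0,0,0,0,23,0,-1],
    [0,0,0,0,23,0,-1],
    [0,0,0,0,13,-20,-1],
    [0,0,0,0,3,-68,-1],
    [0,0,0,0,3,-108,-1],
    [0,0,0,0,3,-148,-1],
    [0,0,0,0,3,-168,-1],
    [0,0,0,0,3,-168,-1],
    [0,0,0,0,3,-168,-1]
  ]
}}

```text
time_s: 17.7
ee_pos: [533.9, -127.8, 239.1]
ee_rot: [-180.0, 0.1, 3.8]
force: [-1.2, 0.5, -0.5]
gripper_width: 23.8
gripper_force: 25.0
```

```bash
python3 - <<'E'
import json,numpy as np
from tr import *
p=T(-38,-139); json.dump([*p.tolist(),240,yaw],open('cmd.json','w'))
from h import *
save('pics/w7.png',grab_frame('wrist')); print(state()['ee_pos'],state()['force'])
E
```

```text
[ 533.3924971  -127.76285082  238.17957355] [ 0.24508437 -0.51411658 -1.5427425 ]
```

View pics/w7.png

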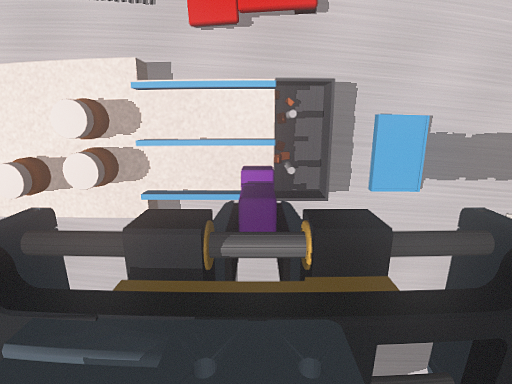

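The lanes look clear, and chips are visible in the trough around (290,100) and (283,155). I'll check it closer.

```bash
python3 mv.py 567 -348 140 4; python3 mv.py 567 -348 39 4; python3 - <<'E'
from h import *
a=load('pics/w7.png')[70:210,265:340]; b=grab_frame('side')[190:280,240:360]; 
save('pics/c8.png',np.hstack([cv2.resize(a,(300,560),interpolation=cv2.INTER_CUBIC),cv2.resize(b,(500,560),interpolation=cv2.INTER_CUBIC)]))
E
```

```text
row [0, 0, -0.3, 18.4, 221.6, 100.0] rows>= 5
row [0, 0, 0.0, -0.0, -0.0, 101.0] rows>= 3
```

View pics/c8.png

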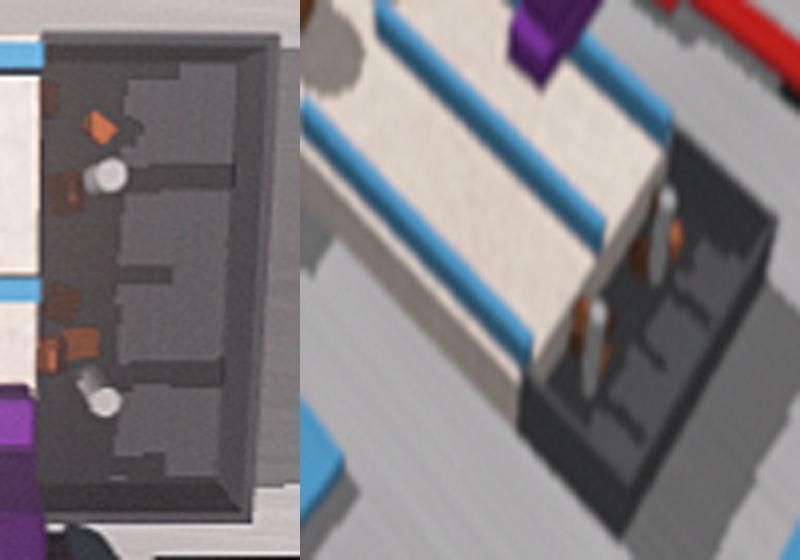

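```bash
python3 - <<'E'
import json
from tr import *
json.dump([*T(-38,-139).tolist(),240,yaw],open('cmd.json','w'))
E
python3 mv.py 570 -300 200 3.7
```

```text
row [0, 0, 0.0, 24.5, 173.9, 40.0] rows>= 4
```

Request:
{"name": "carry_out", "arguments": {
  "commands": [
    [0,0,0,24.5,173.9,40,-1],
    [0,0,0,24.5,173.9,40,-1],
    [0,0,0,24.5,173.9,40,-1],
    [0,0,0,24.5,173.9,40,-1],
    [0,0,0,24.5,173.9,40,-1],
    [0,0,0,24.5,173.9,40,-1]
  ]
}}

```text
time_s: 18.4
ee_pos: [569.3, -299.8, 197.6]
ee_rot: [-179.8, 0.2, 3.7]
force: [-0.7, 1.0, -1.3]
gripper_width: 23.4
gripper_force: 25.0
```

```bash
python3 snap.py w9; python3 -c "
from h import *
a=load('pics/w9.png')[40:200,60:200]; save('pics/c9.png',cv2.resize(a,(525,600),interpolation=cv2.INTER_CUBIC))"
python3 mv.py 567 -348 140 4; python3 mv.py 567 -348 39 4
```

```text
[ 569.3 -299.8  197.6] [-179.82    0.2     3.68] 18.4
row [0, 0, -0.3, -6.1, 47.7, 60.0] rows>= 2
row [0, 0, 0.0, -0.0, -0.0, 101.0] rows>= 3
```

View pics/c9.png

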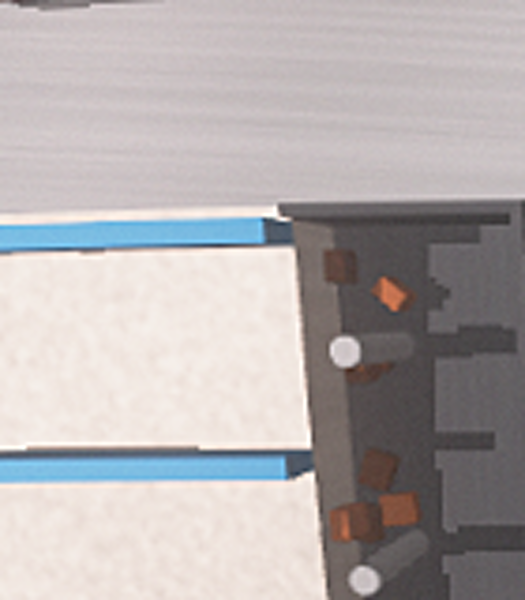

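All chips are down in the trough and the lanes are clear. Next I return the groomer.

Request:
{"name": "carry_out", "arguments": {
  "commands": [
    [0,0,-0.3,-6.1,47.7,20,-1],
    [0,0,-0.3,-6.1,47.7,60,-1],
    [0,0,-0.3,-6.1,47.7,60,-1],
    [0,0,-0.3,-6.1,47.7,90,-1],
    [0,0,-0.3,-6.1,47.7,120,-1],
    [0,0,-0.3,-6.1,47.7,140,-1],
    [0,0,-0.3,-6.1,47.7,150,-1],
    [0,0,-0.3,-6.1,47.7,156,-1],
    [0,0,-0.3,-6.1,47.7,159,-1],
    [0,0,-0.3,-6.1,47.7,161,-1],
    [0,0,-0.3,-6.1,47.7,161,-1],
    [0,0,-0.3,-6.1,47.7,161,-1],
    [0,0,-0.3,-6.1,47.7,161,-1]
  ]
}}

```text
time_s: 19.75
ee_pos: [567.5, -348.3, 39.5]
ee_rot: [180.0, -0.0, 4.0]
force: [-0.4, -0.4, -1.5]
gripper_width: 23.9
gripper_force: 25.0
```

Request:
{"name": "carry_out", "arguments": {
  "commands": [
    [0,0,0,0,0,0.5,0],
    [0,0,0,0,0,0.5,0],
    [0,0,0,0,0,0.5,0.5],
    [0,0,0,0,0,0.5,1],
    [0,0,0,0,0,0.5,1],
    [0,0,0,0,0,0.5,1],
    [0,0,0,0,0,0.5,1],
    [0,0,0,0,0,0.5,1],
    [0,0,0,0,0,0.5,1],
    [0,0,0,0,0,0.5,1],
    [0,0,0,0,0,-40,1],
    [0,0,0,0,0,-80,1],
    [0,0,0,0,0,-120,1],
    [0,0,0,0,0,-160,1],
    [0,0,0,0,0,-201,1],
    [0,0,0,0,0,-201,1],
    [0,0,0,0,0,-201,1]
  ]
}}

```text
time_s: 21.45
ee_pos: [567.5, -348.2, 241.0]
ee_rot: [179.9, -0.1, 4.0]
force: [0.3, 0.5, -0.8]
gripper_width: 91.1
gripper_force: 0.0
```

```bash
python3 snap.py w10; python3 mv.py 567 -348 240 4; python3 mv.py 530 60 240 3.7; python3 - <<'E'
from meas import *
for n in('w10',):
    for c,q in comps(n,(120,80,30),(165,255,255),50): print('purple',[np.round(x,1) for x in q],onplane(cm(n),[q[0]],60).round())
    for c,q in comps(n,(95,110,60),(112,255,255),500): print('blue',[np.round(x,1) for x in q],onplane(cm(n),[q[0]],14).round())
E
```

```text
[ 567.5 -348.2  241. ] [ 1.7992e+02 -1.1000e-01  4.0500e+00] 21.45
row [0, 0, 0.0, -0.0, -0.0, -201.0] rows>= 5
row [0, 0, 0.3, -8.5, -409.6, 0.0] rows>= 9
purple [array([257. , 166.5]), array([39., 16.]), np.float64(90.0)] [[ 573. -348.   60.]]
blue [array([257.5, 163. ]), array([72., 51.]), np.float64(90.0)] [[ 571. -349.   14.]]
blue [array([ 54.5, 101.7]), array([  6. , 109.2]), np.float64(88.5)] [[646. -32.  14.]]
```

Request:
{"name": "carry_out", "arguments": {
  "commands": [
    [0,0,0.3,-8.5,-409.6,0,1],
    [0,0,0.3,-8.5,-409.6,0,1],
    [0,0,0.3,-8.5,-409.6,0,1],
    [0,0,0.3,-8.5,-409.6,0,1],
    [0,0,0.3,-8.5,-409.6,0,1],
    [0,0,0.3,-8.5,-409.6,0,1],
    [0,0,0.3,-8.5,-409.6,0,1],
    [0,0,0.3,-8.5,-409.6,0,1],
    [0,0,0.3,-8.5,-409.6,0,1],
    [0,0,0.3,-8.5,-409.6,0,1],
    [0,0,0.3,-8.5,-409.6,0,1],
    [0,0,0.3,-8.5,-409.6,0,1]
  ]
}}

```text
time_s: 22.7
ee_pos: [529.9, 58.4, 239.3]
ee_rot: [180.0, 0.1, 3.6]
force: [0.9, 0.2, 0.1]
gripper_width: 91.2
gripper_force: 0.0
```

```bash
python3 snap.py w11; python3 mv.py 530 140 240 3.7
```

```text
[529.9  58.4 239.3] [1.7997e+02 6.0000e-02 3.6300e+00] 22.7
row [0, 0, 0.0, 5.2, -79.8, 0.0] rows>= 2
```

Request:
{"name": "carry_out", "arguments": {
  "commands": [
    [0,0,0,5.2,-79.8,0,1],
    [0,0,0,5.2,-79.8,0,1],
    [0,0,0,5.2,-79.8,0,1],
    [0,0,0,5.2,-79.8,0,1],
    [0,0,0,5.2,-79.8,0,1]
  ]
}}

```text
time_s: 23.25
ee_pos: [530.0, 138.4, 239.9]
ee_rot: [180.0, 0.0, 3.7]
force: [-0.5, -0.7, 0.6]
gripper_width: 90.8
gripper_force: 0.0
```

```bash
python3 snap.py w12; python3 - <<'E'
from meas import *
a=load('pics/w11.png')[40:215,60:300]; b=load('pics/w12.png')[40:215,120:380]
save('pics/c11.png',np.hstack([cv2.resize(x,None,fx=1.6,fy=1.6) for x in(a,b)]))
for n in('w11','w12'):
    h=cv2.cvtColor(load(f'pics/{n}.png'),cv2.COLOR_RGB2HSV); print(n,h[120,::12].tolist()[8:32])
E
```

```text
[530.  138.4 239.9] [1.7997e+02 1.0000e-02 3.6500e+00] 23.25
w11 [[13, 28, 224], [12, 30, 223], [12, 31, 224], [11, 21, 228], [11, 31, 221], [12, 29, 226], [10, 26, 226], [9, 30, 218], [10, 32, 217], [14, 23, 223], [8, 22, 223], [9, 24, 221], [10, 37, 146], [8, 32, 151], [8, 30, 153], [11, 24, 225], [13, 26, 222], [13, 32, 218], [13, 30, 223], [10, 30, 215], [10, 28, 221], [12, 31, 222], [11, 29, 218], [12, 31, 222]]
w12 [[165, 9, 110], [170, 9, 170], [175, 9, 172], [176, 10, 172], [0, 9, 170], [12, 30, 219], [11, 33, 215], [13, 30, 220], [12, 33, 215], [11, 33, 215], [10, 34, 215], [11, 32, 218], [8, 32, 214], [13, 30, 220], [8, 22, 219], [9, 22, 219], [10, 25, 218], [14, 33, 146], [7, 30, 153], [8, 34, 150], [10, 32, 216], [13, 31, 213], [11, 32, 215], [8, 33, 211]]
```

View pics/c11.png

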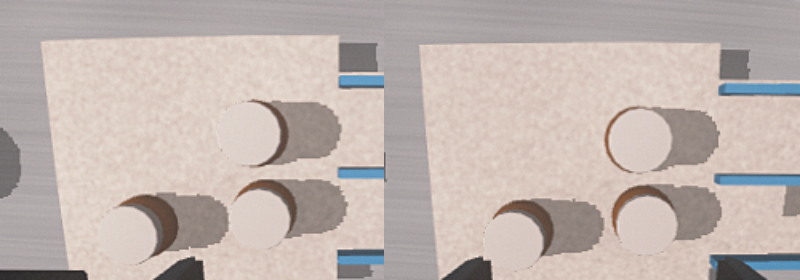

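```bash
python3 - <<'E'
from meas import *
from tr import *
a=np.array([(251,133),(263,216),(131,234)])/1.6+[60,40]; b=np.array([(255,141),(262,220),(130,240)])/1.6+[120,40]
for p,q in zip(a,b):
    P,e=tri(cm('w11'),p,cm('w12'),q); z=[inv(onplane(cm(n),[x],92))[0].round(1) for n,x in(('w11',p),('w12',q))]
    print(P.round(1),e.round(1),inv(P).round(1),z)
E
cat cmd.json
```

```text
[589.9 113.3  78. ] 1.1 [33.  98.3] [array([33.6, 96.3]), array([32.7, 99.4])]
[523.8 101.8  73.4] 1.6 [-33.7  91.1] [array([-31.1,  88.9]), array([-29.3,  92.9])]
[502.4 211.3  81.4] 0.1 [-48.  201.7] [array([-45.5, 197.1]), array([-45.5, 199.5])]
[529.9991411815091, 139.96533410992845, 240.0, 3.7]
```

```bash
python3 tm.py 33 98 140; python3 tm.py 33 98 58; python3 tm.py 38 80 58;python3 tm.py 38 -110 58; python3 tm.py 38 -110 140
```

```text
row [0, 0, 0.0, 58.0, 30.7, 100.0] rows>= 3
row [0, 0, 0.0, 0.0, 0.0, 82.0] rows>= 2
row [0, 0, 0.0, 5.0, 18.0, 0.0] rows>= 1
row [0, 0, 0.0, 0.0, 190.0, 0.0] rows>= 4
row [0, 0, 0.0, 0.0, 0.0, -82.0] rows>= 2
```

Request:
{"name": "carry_out", "arguments": {
  "commands": [
    [0,0,0,58,30.7,0,1],
    [0,0,0,58,30.7,40,1],
    [0,0,0,58,30.7,80,1],
    [0,0,0,58,30.7,100,1],
    [0,0,0,58,30.7,100,1],
    [0,0,0,58,30.7,130,1],
    [0,0,0,58,30.7,160,1],
    [0,0,0,58,30.7,182,1],
    [0,0,0,58,30.7,182,1],
    [0,0,0,58,30.7,182,1],
    [0,0,0,58,30.7,182,-1],
    [0,0,0,58,30.7,182,-1],
    [0,0,0,58,30.7,182,-1],
    [0,0,0,58,30.7,182,-1],
    [0,0,0,58,30.7,182,-1],
    [0,0,0,58,30.7,182,-1],
    [0,0,0,58,30.7,182,-1],
    [0,0,0,58,30.7,182,-1],
    [0,0,0,58,30.7,182,-1]
  ],
  "force": 8
}}

```text
time_s: 25.2
ee_pos: [589.8, 113.3, 58.1]
ee_rot: [-180.0, -0.0, 3.7]
force: [-0.4, 0.7, 1.1]
gripper_width: 49.2
gripper_force: 8.0
```

Request:
{"name": "carry_out", "arguments": {
  "commands": [
    [0,0,0,2,8,0,-1],
    [0,0,0,5,18,0,-1],
    [0,0,0,5,28,0,-1],
    [0,0,0,5,38,0,-1],
    [0,0,0,5,48,0,-1],
    [0,0,0,5,58,0,-1],
    [0,0,0,5,68,0,-1],
    [0,0,0,5,78,0,-1],
    [0,0,0,5,88,0,-1],
    [0,0,0,5,100,0,-1],
    [0,0,0,5,112,0,-1],
    [0,0,0,5,124,0,-1],
    [0,0,0,5,136,0,-1],
    [0,0,0,5,148,0,-1],
    [0,0,0,5,160,0,-1],
    [0,0,0,5,172,0,-1],
    [0,0,0,5,184,0,-1],
    [0,0,0,5,196,0,-1],
    [0,0,0,5,208,0,-1],
    [0,0,0,5,208,0,-1]
  ]
}}

```text
time_s: 27.2
ee_pos: [608.4, -96.9, 58.0]
ee_rot: [179.9, -0.0, 3.7]
force: [-0.4, -1.3, 4.5]
gripper_width: 49.3
gripper_force: 8.0
```

Request:
{"name": "carry_out", "arguments": {
  "commands": [
    [0,0,0,0,0,0,-1],
    [0,0,0,0,0,0,0.6],
    [0,0,0,0,0,0,0.6],
    [0,0,0,0,0,0,0.6],
    [0,0,0,0,0,0,0.6],
    [0,0,0,0,0,-25,0.6],
    [0,0,0,0,0,-82,1],
    [0,0,0,0,0,-132,1],
    [0,0,0,0,0,-182,1],
    [0,0,0,0,0,-182,1],
    [0,0,0,0,0,-182,1],
    [0,0,0,0,0,-182,1]
  ]
}}

```text
time_s: 28.4
ee_pos: [607.3, -93.8, 238.2]
ee_rot: [-180.0, 0.2, 3.8]
force: [-0.2, 0.1, -0.1]
gripper_width: 91.0
gripper_force: 0.0
```

```bash
python3 tm.py 38 -110 240; python3 tm.py -30 60 240
```

```text
row [0, 0, 0.0, 0.0, 0.0, -100.0] rows>= 2
row [0, 0, 0.0, -68.0, -170.0, 0.0] rows>= 4
```

Request:
{"name": "carry_out", "arguments": {
  "commands": [
    [0,0,0,-68,-170,0,1],
    [0,0,0,-68,-170,0,1],
    [0,0,0,-68,-170,0,1],
    [0,0,0,-68,-170,0,1],
    [0,0,0,-68,-170,0,1],
    [0,0,0,-68,-170,0,1],
    [0,0,0,-68,-170,0,1]
  ]
}}

```text
time_s: 29.1
ee_pos: [529.3, 70.2, 238.7]
ee_rot: [180.0, 0.1, 3.7]
force: [0.0, -0.0, -0.1]
gripper_width: 91.0
gripper_force: 0.0
```

```bash
cat > lids.py <<'E'
import sys
from meas import *
from tr import *
# lids: amber-free bright low-saturation discs; Hough circles on saturation-smoothed image
for n in sys.argv[1:]:
    im=load(f'pics/{n}.png'); g=cv2.GaussianBlur(im[:205,:,1],(5,5),0)
    c=cv2.HoughCircles(g,cv2.HOUGH_GRADIENT,1.2,30,param1=60,param2=14,minRadius=16,maxRadius=25)
    for x,y,r in (c[0] if c is not None else []): print(n,(round(float(x)),round(float(y)),round(float(r))),inv(onplane(cm(n),[(x,y)],92))[0].round(1))
E
python3 snap.py w13; python3 lids.py w11 w13
```

```text
[529.3  70.2 238.7] [1.7997e+02 1.2000e-01 3.7000e+00] 29.1
w11 (225, 172, 20) [-27.5  88. ]
w11 (13, 146, 24) [  9.6 367.8]
w11 (50, 141, 24) [ 14.7 313.6]
w11 (254, 122, 19) [35. 51.]
w11 (217, 124, 23) [32.3 96.6]
w11 (151, 182, 20) [-39.6 185. ]
w11 (257, 171, 19) [-26.1  46.7]
w11 (183, 179, 19) [-36.6 142.4]
w11 (277, 73, 19) [92.1 23.7]
w11 (298, 127, 18) [29.2 -3.6]
w13 (16, 148, 22) [  6.1 374.3]
w13 (394, 121, 19) [  37.5 -111. ]
w13 (57, 142, 23) [ 12.7 315.2]
w13 (235, 171, 19) [-25.8  87.5]
w13 (157, 184, 23) [-42.8 188.9]
w13 (189, 175, 22) [-30.3 145.9]
w13 (266, 166, 19) [-19.7  47.9]
w13 (412, 73, 24) [  94.5 -128. ]
```

View pics/w13.png

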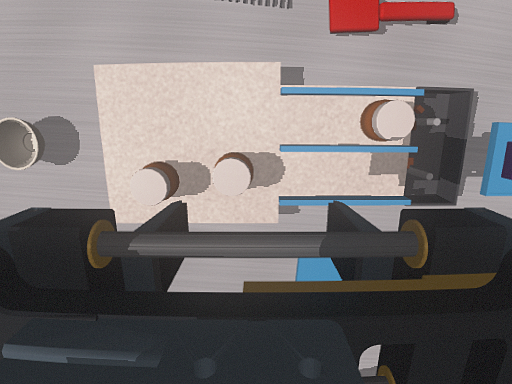

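```bash
python3 -c "
from meas import *
from tr import *
print(inv(onplane(cm('w13'),[(233,173.5),(152,186.5)],92)).round(1))"
python3 tm.py -30 91 140; python3 tm.py -30 91 58; python3 tm.py -38 70 58;python3 tm.py -38 -115 58; python3 tm.py -38 -115 240; python3 tm.py -45 170 240
```

```text
[[-29.   89.6]
 [-45.8 195.2]]
row [0, 0, 0.0, 0.0, -31.0, 100.0] rows>= 3
row [0, 0, 0.0, 0.0, 0.0, 82.0] rows>= 2
row [0, 0, 0.0, -8.0, 21.0, 0.0] rows>= 1
row [0, 0, 0.0, 0.0, 185.0, 0.0] rows>= 4
row [0, 0, 0.0, 0.0, 0.0, -182.0] rows>= 4
row [0, 0, 0.0, -7.0, -285.0, 0.0] rows>= 6
```

Request:
{"name": "carry_out", "arguments": {
  "commands": [
    [0,0,0,0,-31,0,1],
    [0,0,0,0,-31,40,1],
    [0,0,0,0,-31,80,1],
    [0,0,0,0,-31,100,1],
    [0,0,0,0,-31,100,1],
    [0,0,0,0,-31,130,1],
    [0,0,0,0,-31,160,1],
    [0,0,0,0,-31,182,1],
    [0,0,0,0,-31,182,1],
    [0,0,0,0,-31,182,1],
    [0,0,0,0,-31,182,-1],
    [0,0,0,0,-31,182,-1],
    [0,0,0,0,-31,182,-1],
    [0,0,0,0,-31,182,-1],
    [0,0,0,0,-31,182,-1],
    [0,0,0,0,-31,182,-1],
    [0,0,0,0,-31,182,-1],
    [0,0,0,0,-31,182,-1],
    [0,0,0,0,-31,182,-1]
  ],
  "force": 8
}}

```text
time_s: 31.05
ee_pos: [527.4, 102.2, 58.1]
ee_rot: [-180.0, -0.0, 3.7]
force: [-1.1, 1.5, 2.7]
gripper_width: 49.3
gripper_force: 8.0
```

Request:
{"name": "carry_out", "arguments": {
  "commands": [
    [0,0,0,-4,8,0,-1],
    [0,0,0,-8,18,0,-1],
    [0,0,0,-8,28,0,-1],
    [0,0,0,-8,38,0,-1],
    [0,0,0,-8,48,0,-1],
    [0,0,0,-8,58,0,-1],
    [0,0,0,-8,68,0,-1],
    [0,0,0,-8,78,0,-1],
    [0,0,0,-8,88,0,-1],
    [0,0,0,-8,100,0,-1],
    [0,0,0,-8,112,0,-1],
    [0,0,0,-8,124,0,-1],
    [0,0,0,-8,136,0,-1],
    [0,0,0,-8,148,0,-1],
    [0,0,0,-8,160,0,-1],
    [0,0,0,-8,172,0,-1],
    [0,0,0,-8,184,0,-1],
    [0,0,0,-8,196,0,-1],
    [0,0,0,-8,206,0,-1],
    [0,0,0,-8,206,0,-1]
  ]
}}

```text
time_s: 33.05
ee_pos: [532.7, -106.1, 58.1]
ee_rot: [179.9, 0.0, 3.7]
force: [0.2, -0.5, 4.8]
gripper_width: 49.2
gripper_force: 8.0
```

Request:
{"name": "carry_out", "arguments": {
  "commands": [
    [0,0,0,0,0,0,-1],
    [0,0,0,0,0,0,0.6],
    [0,0,0,0,0,0,0.6],
    [0,0,0,0,0,0,0.6],
    [0,0,0,0,0,0,0.6],
    [0,0,0,0,0,-25,0.6],
    [0,0,0,0,0,-82,1],
    [0,0,0,0,0,-132,1],
    [0,0,0,0,0,-182,1],
    [0,0,0,0,0,-182,1],
    [0,0,0,-7,-285,-182,1],
    [0,0,0,-7,-285,-182,1],
    [0,0,0,-7,-285,-182,1],
    [0,0,0,-7,-285,-182,1],
    [0,0,0,-7,-285,-182,1],
    [0,0,0,-7,-285,-182,1],
    [0,0,0,-7,-285,-182,1],
    [0,0,0,-7,-285,-182,1],
    [0,0,0,-7,-285,-182,1]
  ]
}}

```text
time_s: 34.95
ee_pos: [507.1, 178.9, 239.5]
ee_rot: [180.0, 0.0, 3.7]
force: [0.1, -0.2, 0.7]
gripper_width: 91.1
gripper_force: 0.0
```

```bash
python3 snap.py w14; python3 lids.py w14; python3 - <<'E'
from meas import *
from tr import *
# amber (jar body) blobs, and where old lid of C would project
for c,q in comps('w14',(3,110,30),(20,255,170),20): print('amber',np.round(q[0]),cv2.boundingRect(c),inv(onplane(cm('w14'),[q[0]],70))[0].round())
z=T(-45.6,198); print(proj(cm('w14'),[[*z,92]]),[proj(cm('w14'),[[*T(x,y),92]]).round().tolist() for x,y in((38,-110),(-38,-115))])
E
```

```text
[507.1 178.9 239.5] [1.7995e+02 4.0000e-02 3.7100e+00] 34.95
w14 (82, 131, 24) [ 10.6 389.6]
w14 (470, 173, 22) [ -43.7 -113.4]
w14 (454, 112, 19) [ 34.3 -78.9]
w14 (484, 111, 23) [  36.9 -119.8]
w14 (235, 169, 19) [-37.9 197.4]
w14 (123, 130, 24) [ 11.2 336.1]
w14 (386, 166, 20) [-34.7   3.4]
w14 (394, 101, 24) [45.6  0.7]
amber [447. 164.] (432, 149, 36, 37) [-35. -94.]
amber [451. 110.] (436, 91, 34, 40) [ 39. -90.]
[[234.21125105 174.57593236]] [[[477.0, 110.0]], [[472.0, 169.0]]]
```

```bash
python3 tm.py -45 197 58; python3 tm.py -38 170 58; python3 tm.py -38 -22 58; python3 tm.py -38 -22 240; python3 tm.py -30 0 240
```

```text
row [0, 0, 0.0, 0.0, -27.0, 182.0] rows>= 4
row [0, 0, 0.0, 7.0, 27.0, 0.0] rows>= 1
row [0, 0, 0.0, 0.0, 192.0, 0.0] rows>= 4
row [0, 0, 0.0, 0.0, 0.0, -182.0] rows>= 4
row [0, 0, 0.0, 8.0, -22.0, 0.0] rows>= 1
```

Request:
{"name": "carry_out", "arguments": {
  "commands": [
    [0,0,0,0,-27,0,1],
    [0,0,0,0,-27,40,1],
    [0,0,0,0,-27,80,1],
    [0,0,0,0,-27,100,1],
    [0,0,0,0,-27,100,1],
    [0,0,0,0,-27,130,1],
    [0,0,0,0,-27,160,1],
    [0,0,0,0,-27,182,1],
    [0,0,0,0,-27,182,1],
    [0,0,0,0,-27,182,1],
    [0,0,0,0,-27,182,-1],
    [0,0,0,0,-27,182,-1],
    [0,0,0,0,-27,182,-1],
    [0,0,0,0,-27,182,-1],
    [0,0,0,0,-27,182,-1],
    [0,0,0,0,-27,182,-1],
    [0,0,0,0,-27,182,-1],
    [0,0,0,0,-27,182,-1],
    [0,0,0,0,-27,182,-1]
  ],
  "force": 8
}}

```text
time_s: 36.9
ee_pos: [505.7, 207.2, 58.3]
ee_rot: [-180.0, -0.0, 3.7]
force: [-0.4, 2.7, 3.2]
gripper_width: 49.5
gripper_force: 8.0
```

Request:
{"name": "carry_out", "arguments": {
  "commands": [
    [0,0,0,2,8,0,-1],
    [0,0,0,5,18,0,-1],
    [0,0,0,7,28,0,-1],
    [0,0,0,7,40,0,-1],
    [0,0,0,7,52,0,-1],
    [0,0,0,7,64,0,-1],
    [0,0,0,7,76,0,-1],
    [0,0,0,7,88,0,-1],
    [0,0,0,7,100,0,-1],
    [0,0,0,7,112,0,-1],
    [0,0,0,7,124,0,-1],
    [0,0,0,7,136,0,-1],
    [0,0,0,7,148,0,-1],
    [0,0,0,7,160,0,-1],
    [0,0,0,7,172,0,-1],
    [0,0,0,7,184,0,-1],
    [0,0,0,7,196,0,-1],
    [0,0,0,7,208,0,-1],
    [0,0,0,7,219,0,-1],
    [0,0,0,7,219,0,-1]
  ]
}}

```text
time_s: 38.9
ee_pos: [526.3, -13.8, 58.2]
ee_rot: [179.9, 0.0, 3.7]
force: [-0.4, -0.8, 5.8]
gripper_width: 49.4
gripper_force: 8.0
```

Request:
{"name": "carry_out", "arguments": {
  "commands": [
    [0,0,0,0,0,0,-1],
    [0,0,0,0,0,0,0.6],
    [0,0,0,0,0,0,0.6],
    [0,0,0,0,0,0,0.6],
    [0,0,0,0,0,0,0.6],
    [0,0,0,0,0,-25,0.6],
    [0,0,0,0,0,-82,1],
    [0,0,0,0,0,-132,1],
    [0,0,0,0,0,-182,1],
    [0,0,0,0,0,-182,1],
    [0,0,0,8,-22,-182,1],
    [0,0,0,8,-22,-182,1],
    [0,0,0,8,-22,-182,1],
    [0,0,0,8,-22,-182,1]
  ]
}}

```text
time_s: 40.3
ee_pos: [532.7, 10.7, 239.1]
ee_rot: [180.0, 0.1, 3.8]
force: [0.4, 1.1, 0.8]
gripper_width: 91.6
gripper_force: 0.0
```

```bash
python3 snap.py w15; python3 lids.py w15; python3 - <<'E'
from meas import *
from tr import *
for c,q in comps('w15',(3,110,30),(20,255,170),12): print('amber',cv2.boundingRect(c))
print([proj(cm('w15'),[[*T(x,y),92]]).round().tolist() for x,y in((38,-110),(-38,-115),(-38,-22))])
for n in('top',):
    im=grab_frame(n); save('pics/top2.png',im); c=cam(n); hsv=cv2.cvtColor(im,cv2.COLOR_RGB2HSV)
    m=cv2.inRange(hsv,(120,80,30),(160,255,255)); ys,xs=np.where(m[170:220,350:410]); print('groomer',xs.mean()+350,ys.mean()+170,len(xs))
E
```

```text
[532.7  10.7 239.1] [1.7998e+02 1.1000e-01 3.7500e+00] 40.3
w15 (346, 118, 20) [  39.3 -109.9]
w15 (275, 181, 19) [-38.9 -24. ]
w15 (347, 183, 19) [ -42.1 -117.3]
w15 (26, 140, 24) [ 15.9 299.3]
w15 (307, 173, 23) [-29.5 -63.7]
w15 (389, 105, 18) [  55.8 -162.6]
amber (319, 159, 33, 37)
amber (255, 158, 24, 22)
amber (368, 157, 9, 11)
amber (379, 104, 7, 8)
amber (319, 99, 25, 41)
[[[346.0, 119.0]], [[346.0, 180.0]], [[274.0, 180.0]]]
groomer 379.02645502645504 191.02645502645504 189
```

```bash
python3 - <<'E'
from h import *
from meas import *
from tr import *
print(inv(onplane(cm('w15'),[(372,162),(382,108)],44)).round(),inv(onplane(cm('w15'),[(372,162),(382,108)],10)).round())
print(onplane(cam('top'),[(379,191)],60).round())
print(proj(cm('w15'),[[*T(-20,-162.5),40],[*T(45,-162.5),40]]).round())
E
```

```text
[[ -21. -167.]
 [  55. -175.]] [[ -26. -182.]
 [  56. -190.]]
[[ 564. -342.   60.]]
[[368. 161.]
 [372. 115.]]
```

```bash
python3 -c "
from workcell import workorder; print(workorder.job_done())"
```

```text
the job is handed in; nothing more can be done
None
```

I handed the job in at about 40 s on the robot's clock: by my last camera checks the chips are all in the trough, the groomer is back in its rest and the three jars stand upright in the lanes (one in one lane, two in the other); the judge's verdict wasn't shown.

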